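Put the screwdriver set away

TASK

The bench work is finished, so close up the screwdriver set where it stands: with the fingertips push the raised screwdriver rack all the way down flat into its case, and only then swing the open lid over from behind and press down its front edge until the catch snaps and the lid is fully shut. Only push: do not lift, tip or carry the case or shift it more than two or three centimetres, and leave the other things on the bench where they are.

Things in the scene. Friction and masses are not known exactly. Their poses are not given: they have to be found in the camera images.
- case: dark grey screwdriver case, loose on the bench, 1.5 to 2 kg in all, on rubber feet; tray 150 mm deep (its x) by 180 mm wide (its y), 34 mm high, 53 mm high with the lid shut. Origin: centre of the underside. Its x axis points from the front (catch, rack) to the back (lid hinge), z up; x is turned 0.1 to 1.15 rad clockwise (from above) from the robot's x
- rack (a joint): angle in rad of the rack: 0 = flat in the tray, about 0.95 to 1.5 (1.55 at most) as it stands up at the start. Stiff friction hinge (about 0.22 N m): it stays at any angle where it is left; 1 to 3 N at the upper bar moves it. Upright its top is 0.15 m above the bench and blocks the lid. It folds down away from the front, towards the case's +x
- rack_hinge (a point): middle of the rack's hinge line (along the case's y), 57 mm in front of the case's centre, 21 mm above the underside. The rack is an aluminium plate 164 mm wide, 3 mm thick, reaches 128 mm from this line and carries three screwdrivers, a pin vice and tweezers under two black clip bars. Axes: x along the plate away from the hinge, z out of the tools' side (up when flat, to the front when upright)
- rack_bar (a point): centre of the outer face of the rack's upper black clip bar, the place to push: 98 mm from the hinge line along the plate and 17 mm out from it; the bar is 16 mm along the plate by 160 mm wide. Axes as rack_hinge; push against z. The face is 38 mm above the case's underside when the rack is flat
- lid (a joint): angle in rad of the lid: 0 = fully shut, about 1.65 to 1.85 as it stands open, leaning back slightly (1.95 at most), its free edge 0.19 m above the bench. Stiff friction hinge (0.28 N m): it stays where it is left. In the last 6 mm of the front edge a sprung catch resists (about 4 to 6 N at the edge) and then snaps home: press until the lid stops
- lid_hinge (a point): middle of the lid's hinge line (along the case's y), on the tray's back rim: 75 mm behind the case's centre, 34 mm above its underside. Axes: when the lid is shut, those of the case; they turn with the lid. The lid reaches 150 mm from this line; its outer face lies 19 mm from the line along the axes' z
- lid_edge (a point): point in the middle of the lid's outer face, 5 mm from its free edge (145 mm from the hinge line). Axes as lid_hinge: z out of the outer face (backwards when open, up when shut). A thumb lip 60 mm wide stands out 9 mm beyond the edge
- dome_base: pale turquoise round base, 125 mm across and 20 mm high, with a watch movement under a clear 104 mm glass-like dome with a turquoise knob (about 102 mm high in all), left of the case and farther back; leave it alone. Origin: centre of the underside
- loupe: black eye loupe, 30 mm across, 31 mm high, left of the case near the front; leave it alone. Origin: centre of the underside
- oil_pots: black oil stand with four coloured pots, 34x94x20 mm, far left near the front edge; leave it alone. Origin: centre of the underside
- green_pliers: small pliers with green handles, 124x47x14 mm, behind the dome; leave them alone. Origin: centre of the underside
- tin: round brass-coloured parts tin, 45 mm across, 23 mm high, beyond the case, farther back; leave it alone. Origin: centre of the underside
- holder: wooden movement holder with two grey jaws, 30x58x20 mm, left of the case behind the small blue vice; leave it alone. Origin: centre of the underside
- pen_tip (a point): lower end of the nearest of two white fixed pens on a stand, 0.2 m above the bench; the pens and their black bent arm rise from here backwards and to the right, up to 0.37 m: an obstacle for the gripper, like the flat bench lamp whose underside hangs 0.64 m above the bench, over x 0.56 to 0.70 and y -0.63 to -0.11. Both fixed in the room

How it is judged:
By the outcome, as a careful person would: the job done as asked, in the order asked, and still so for the second after the job is handed in, with the robot touching nothing.
It also fails if it takes over 48 s, if anything falls off the work surface, if the arm or the gripper's body presses on something with over 40 N, if the wrist force passes 120 N, or if a joint passes its speed limit or range.

ROBOT

A 7-joint arm with a two-finger parallel gripper is mounted at the origin on a cart in front of the work surface, level with it; the furniture and walls round the work are solid. World frame = base frame: x ahead of the robot, y to its left, z up, the work surface at z = 0. Lengths are in m, angles in rad, forces in N, time in s.
With the tool pointing down it reaches from about 0.4 to 0.85 m from the base axis. Payload 4.5 kg.
Tool frame: the origin (TCP) lies on the centre line of the jaws, within the pads' length; the fingertips stand r.tip_reach ahead of it and the grasp point (between the pads) lies 3 mm ahead of it (r.tip_reach is the distance from the TCP to the fingertips, in m); z points along the fingers, y is the line along which they close (so a half turn about z gives the same grasp; the last joint's range is limited). The gripper opens to 88 mm and grips with 3 to 60 N. Pads are 18 mm wide; open, the fingers measure 123 mm over their backs; the gripper's body (75 mm by 187 mm) begins 45 mm behind the grasp point.
Start: joints at [0.034, 0.689, -0.195, 1.565, 0.157, 0.902, -0.215], TCP at [0.625, 0, 0.261] pointing down, gripper open.
Joint ranges: [-3.01, 3.01], [-0.46, 2.08], [-1.47, 1.51], [0.13, 2.56], [-1, 4.14], [0.04, 2.09], [-2.66, 2.66]. Speed limits (rad/s): [2.57, 2.57, 3.14, 3.14, 3.14, 3.14, 3.14].

INTERFACE

Orientations are given as a unit quaternion [x, y, z, w].
In Python, from plant import readout, eyes, ticket, r gives the robot as it stands. The module is installed in compiled form; this text tells all that it offers.
- The arm moves only by the tool carry_out, never from a script. Its argument "motion" is a list that holds one entry, the list of rows, each a list of 7 numbers: the shift along the tool's x, y, z in mm, then the turn, a rotation vector about the tool's x, y, z in rad, then the opening in per cent of the stroke, from 0 (shut) to 100 (fully open). In form: [[[dx, dy, dz, ax, ay, az, claw], ...]]. A call has 1 to 8 rows; each row shifts and turns the commanded pose from where the row before left it, along the tool's axes as they then stand; what a row does not reach is not made up. A row lasts 1/10 s, in which the tool goes at most 50 mm and 8.59 degrees, less where a joint would pass 70% of its speed; a pose out of reach is approached as far as the arm can. A call is refused whole if a number of a shift passes 50 or a number of a turn 0.15, either way. A call with a gripper value outside its range is refused whole. The fingers move at their own pace and stop on an object; "squeeze" is the grip in N (left out, the last holds). Time passes only in rows, so rows that do not move let the fingers close. It gives the time, the measured TCP pose, the force and the opening at its end, in the units of the state.
- readout.get_state(): the state, without advancing time (a new reading comes with each control period).
- eyes.snapshot(name): name is "scene" or "side" or "wrist"; returns a dict with "pixels" (400x640x3 uint8, red, green, blue), "K" (3x3 intrinsics, pixels), "dist_coeffs" ([k1, k2, p1, p2, k3] as OpenCV has them; the pictures are not rectified), "origin" and "attitude" of the camera in the world. Camera axes: x right, y down, z forward; pixel columns grow to the right and rows downward; lengths in m; the calibration is good to about 2 mm. A picture is of the moment at which its call begins. There is no depth.
- ticket.finish_job(): hands the job in, once; it reports no verdict.
The state is a dict: "clock": time; "q": joint angles; "qd": joint speeds; "joint_torque": joint torques, N m; "tool_pos": TCP position; "eef_rot": TCP orientation; "contact_force": force on the tool from outside, world axes, zero at the start; "moment": the same for the moment, N m; "opening": opening from 0.0 (shut) to 1.0 (fully open).
Only numpy, scipy, OpenCV 4.12 (cv2) and the standard library are available. Lean on these libraries where they do the work, as an engineer would, in place of code of your own. Each camera call takes 0.05 s, during which the arm holds its last target. There are 200 camera calls.

## Working session

There is one attempt and no reset: what is moved stays moved. The work goes in short steps, Python scripts to look and compute and a tool call to move; the robot and the scene stay as the last step left them, time stands still between calls to the robot, and variables do not carry over. Pictures are saved under pics/ and viewed, on a budget of 10 in all, crops included, one or two more only if the job needs it, and the job is handed in when it is done.

Besides the shell and the picture viewer there is one more tool, called after "Emit:" as name(argument=value, ...), one argument or row to a line, values as JSON. carry_out: Moves the arm, as the interface text tells. Its arguments: {"type":"object","properties":{"motion":{"type":"array","items":{"type":"array","items":{"type":"array","items":{"type":"number"}}}},"squeeze":{"type":"number"}},"required":["motion"]}

```bash
mkdir -p pics; cat > h.py <<'E'
import numpy as np, cv2, pickle
from scipy.spatial.transform import Rotation as R
def snap(n,f):
    from plant import eyes
    s=eyes.snapshot(n); cv2.imwrite(f'pics/{f}.png',s['pixels'][:,:,::-1]); pickle.dump(s,open(f'pics/{f}.pkl','wb')); return s
def att(s):
    a=np.array(s['attitude'],float); return R.from_matrix(a) if a.shape==(3,3) else R.from_quat(a)
def proj(s,P):
    r=att(s); P=np.atleast_2d(P); p=r.inv().apply(P-np.array(s['origin']))
    return cv2.projectPoints(p.reshape(-1,1,3),np.zeros(3),np.zeros(3),np.array(s['K'],float),np.array(s['dist_coeffs'],float))[0][:,0]
def ray(s,uv):
    u=cv2.undistortPoints(np.array(uv,float).reshape(-1,1,2),np.array(s['K'],float),np.array(s['dist_coeffs'],float))[:,0]
    return att(s).apply(np.c_[u,np.ones(len(u))])
def atz(s,uv,z):
    d=ray(s,uv); o=np.array(s['origin']); return o+d*((z-o[2])/d[:,2])[:,None]
E
python3 - <<'E'
from h import *
from plant import readout,r
print(readout.get_state(), r.tip_reach)
for n in ['scene','side','wrist']:
    s=snap(n,n+'0'); print(n,s['origin'],s['attitude'],s['K'],s['dist_coeffs'])
a=cv2.imread('pics/scene0.png');b=cv2.imread('pics/side0.png')
cv2.imwrite('pics/a.png',cv2.resize(a,(800,500))); cv2.imwrite('pics/b.png',cv2.resize(b,(800,500)))
E
```

```text
{'clock': 0.0, 'q': array([ 0.03379236,  0.68998702, -0.19451578,  1.56635068,  0.15730569,
        0.90248738, -0.21506989]), 'qd': array([ 0.00031671, -0.00083007,  0.000226  ,  0.00145032, -0.00159195,
        0.00103856, -0.00026536]), 'joint_torque': array([ 3.38560185e-04, -5.27571630e+01, -1.26686912e+00, -1.53434461e+01,
       -5.26333472e-02,  6.56995355e-03,  1.65937727e-04]), 'tool_pos': array([ 6.24405687e-01, -4.20893503e-05,  2.59906372e-01]), 'eef_rot': array([ 7.07061263e-01,  7.07151698e-01, -6.96627527e-04, -6.00888283e-04]), 'contact_force': array([ 0.5645589 , -0.4376793 ,  0.66161655]), 'moment': array([-0.02064319,  0.03634596,  0.01835663]), 'opening': 0.9984073347541043} 0.022
scene [-0.2135699  -0.89634804  0.7145546 ] [ 0.789473   -0.31508001  0.18628448 -0.4927018 ] [[466.60754593   0.         316.56035532]
 [  0.         466.60754593 204.75860074]
 [  0.           0.           1.        ]] [0.0124599 0.        0.        0.        0.       ]
side [ 0.34254243 -1.12964775  0.80734071] [ 0.86380874 -0.09429941  0.04883115 -0.49250137] [[458.9341983    0.         310.67856511]
 [  0.         458.9341983  199.80033753]
 [  0.           0.           1.        ]] [-0.12777615  0.          0.          0.          0.        ]
wrist [0.62488616 0.07947265 0.38395712] [ 9.88112321e-01 -6.46736447e-04 -1.29101214e-03  1.53726887e-01] [[279.15050538   0.         320.61607052]
 [  0.         279.15050538 200.36029555]
 [  0.           0.           1.        ]] [0.01260879 0.         0.         0.         0.        ]
```

View pics/a.png

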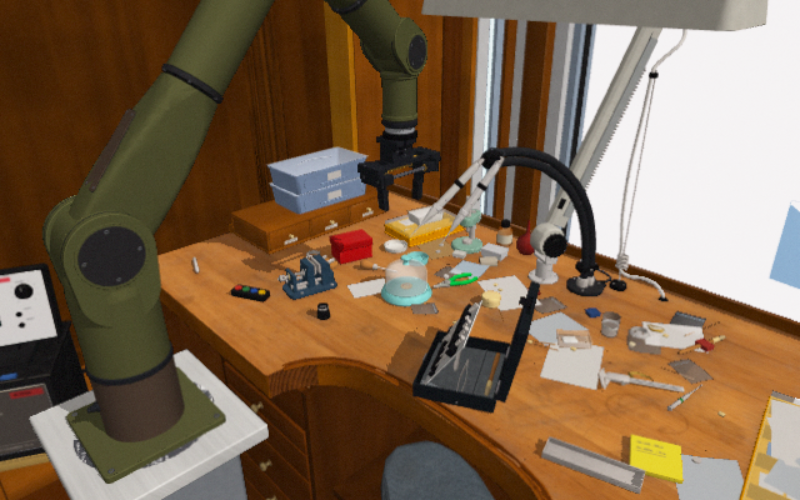

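View pics/b.png

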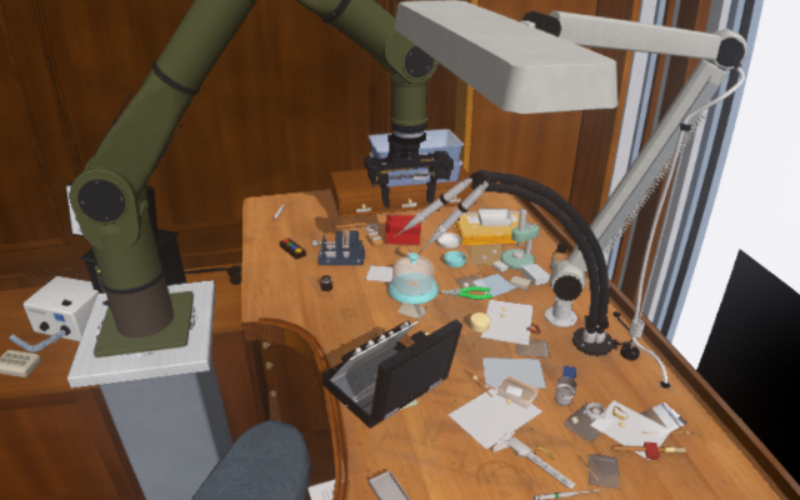

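The case stands at about (470,360) in the 800-px scene view and (385,375) in the side view, with the rack up and the lid open. I'll enlarge both.

```bash
python3 - <<'E'
from h import *
a=cv2.imread('pics/scene0.png')[215:335,320:440];b=cv2.imread('pics/side0.png')[245:345,250:380]
# 4x scale, with ticks
def z(c,x0,y0,k):
    o=cv2.resize(c,None,fx=k,fy=k,interpolation=cv2.INTER_CUBIC)
    o=cv2.convertScaleAbs(o,alpha=1.6,beta=15)
    for x in range(0,c.shape[1],10):
        cv2.line(o,(x*k,0),(x*k,6),(0,255,255),1)
        if x%20==0: cv2.putText(o,str(x+x0),(x*k,16),0,.35,(0,255,255),1)
    for y in range(0,c.shape[0],10):
        cv2.line(o,(0,y*k),(6,y*k),(0,255,255),1)
        if y%20==0: cv2.putText(o,str(y+y0),(8,y*k+4),0,.35,(0,255,255),1)
    return o
cv2.imwrite('pics/c.png',z(a,320,215,5)); cv2.imwrite('pics/d.png',z(b,250,245,5))
E
```

```text
(no output)
```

View pics/c.png

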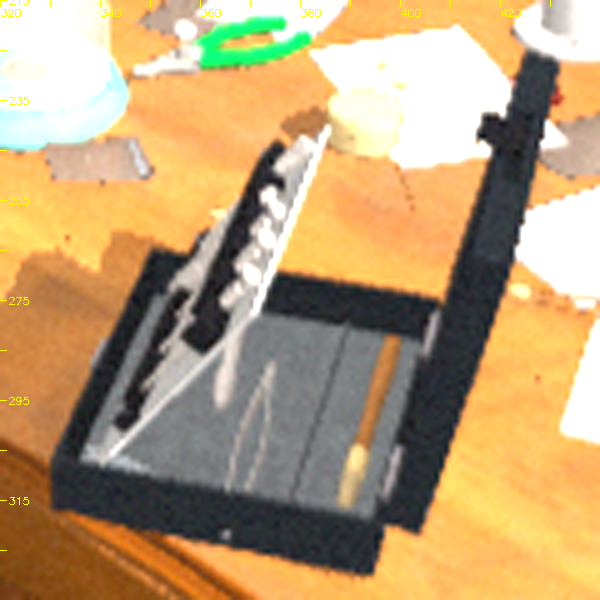

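View pics/d.png

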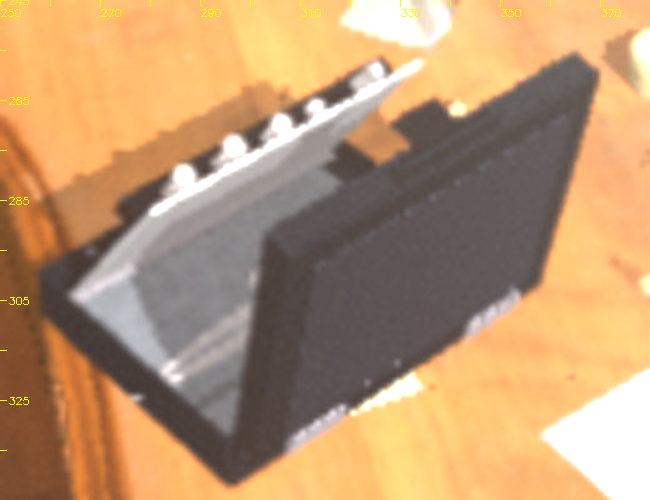

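```bash
cat > fit.py <<'E'
from h import *
from scipy.optimize import least_squares
def world(p,c):  # case->world
    x,y,a=p[:3]; return R.from_euler('z',-a).apply(c)+[x,y,0]
def rackpt(p,q): # q in rack axes (x along plate,y,z); rises about -y
    return world(p,R.from_euler('y',-p[3]).apply(q)+[-.057,0,.021])
def lidpt(p,q): # shut: lid extends -x from hinge; opens about +y
    return world(p,R.from_euler('y',p[4]).apply(q)+[.075,0,.034])
C=lambda *q:('c',np.array(q)/1e3)
K=lambda *q:('r',np.array(q)/1e3)
L=lambda *q:('l',np.array(q)/1e3)
F={'c':world,'r':rackpt,'l':lidpt}
S=[(C(-75,-90,0),330.6,316.6),(C(-75,-90,34),330.4,307.4),(C(75,-90,0),395,329.8),(C(75,-90,34),396.6,319.4),(C(-75,90,34),350.4,264.6),
 (K(128,-82,0),371.6,277.4),(K(128,82,0),385.6,240.4),(L(-150,90,19),431.6,226.6),(L(-150,90,0),425,225),(L(0,-90,19),404,321.4)]
D=[(C(-75,-90,34),258.4,298),(C(-75,-90,0),259,307),(C(75,-90,0),296.4,342),(K(128,-82,0),280.4,287.4),(K(128,82,0),334.4,257.4),
 (L(-150,90,19),369.6,259.4),(L(-150,90,0),366,256),(L(-150,-90,0),303,292),(L(-150,-90,19),310,298.6)]
if __name__=='__main__':
    s=pickle.load(open('pics/scene0.pkl','rb')); d=pickle.load(open('pics/side0.pkl','rb'))
    def res(p):
        o=[]
        for cam,lst in((s,S),(d,D)):
            P=np.array([F[t](p,q) for (t,q),_,_ in lst]); o.append(proj(cam,P)-np.array([[u,v] for _,u,v in lst]))
        return np.vstack(o).ravel()
    b=min((least_squares(res,[.5,-.5,a0,1.2,1.75],loss='soft_l1',f_scale=2) for a0 in (.2,.6,1.1)),key=lambda k:k.cost)
    print(b.x,b.cost); print(res(b.x).reshape(-1,2).round(1).tolist())
    np.save('p.npy',b.x); p=b.x
    for n,v in dict(bar=rackpt(p,[.098,0,.017]),bar_L=rackpt(p,[.098,.08,.017]),bar_R=rackpt(p,[.098,-.08,.017]),top=rackpt(p,[.128,0,0]),ledge=lidpt(p,[-.145,0,.019]),lidL=lidpt(p,[-.15,.09,0]),rh=world(p,np.array([-.057,0,.021])),front=world(p,np.array([-.075,0,0]))).items(): print(n,v.round(4))
    # known objects: pen etc.
E
python3 fit.py
```

```text
[ 0.49712831 -0.30815925  1.06707801  0.95740566  1.78356234] 17.472801867521426
[[-0.2, 0.4], [-0.1, -2.2], [0.1, 0.3], [-0.6, -1.3], [-0.3, -1.4], [0.4, -0.5], [0.6, -0.9], [2.1, -0.6], [0.8, -1.6], [0.3, -0.2], [-2.1, 0.6], [-1.7, 1.7], [-0.7, 1.6], [-0.2, 0.3], [-0.3, -0.0], [1.4, 0.7], [-1.0, -1.1], [0.4, -0.7], [-0.6, -1.1]]
bar [ 0.4901 -0.2955  0.1109]
bar_L [ 0.5602 -0.2569  0.1109]
bar_R [ 0.4201 -0.3341  0.1109]
top [ 0.5052 -0.3228  0.1257]
ledge [ 0.5571 -0.4169  0.1717]
lidL [ 0.6274 -0.3581  0.1806]
rh [ 0.4696 -0.2582  0.021 ]
front [ 0.4609 -0.2425  0.    ]
```

```bash
python3 - <<'E'
from h import *
from fit import *
s=pickle.load(open('pics/scene0.pkl','rb')); d=pickle.load(open('pics/side0.pkl','rb'))
def tri(a,b):
    o1,o2=np.array(s['origin']),np.array(d['origin']); r1=ray(s,[np.array(a)/1.25])[0]; r2=ray(d,[np.array(b)/1.25])[0]
    t=np.linalg.lstsq(np.c_[r1,-r2],o2-o1,rcond=None)[0]; p,q=o1+t[0]*r1,o2+t[1]*r2
    return ((p+q)/2).round(3),round(np.linalg.norm(p-q),4)
for n,a,b in [('ball',(408,50),(419,62)),('flange',(398,125),(408,130)),('fingertip',(383,207),(388,203)),('penA tip',(425,220),(395,236)),('penA top',(490,160),(470,182)),('arm bend',(492,155),(480,178)),('armtop',(545,160),(530,185)),('arm right',(592,230),(600,270)),('base',(585,287),(593,343)),('penB tip',(455,228),(430,245)),('lampcorner',(765,22),(614,106)),('shoulder disc',(111,257),(104,200))]: print(n,*tri(a,b))
E
```

```text
ball [ 0.644 -0.008  0.558] 0.0084
flange [0.627 0.006 0.41 ] 0.0036
fingertip [0.584 0.014 0.236] 0.0017
penA tip [ 0.564 -0.14   0.247] 0.0163
penA top [ 0.702 -0.183  0.361] 0.0031
arm bend [ 0.728 -0.168  0.361] 0.0009
armtop [ 0.797 -0.247  0.363] 0.0221
arm right [ 0.96  -0.285  0.171] 0.0305
base [ 0.979 -0.285 -0.005] 0.0004
penB tip [ 0.634 -0.156  0.219] 0.004
lampcorner [ 0.687 -0.625  0.64 ] 0.0012
shoulder disc [-0.001 -0.044  0.339] 0.0021
```

The crops gave a fit to about 1–2 px: rack near 0.96 rad, lid near 1.78. The nearest pen tip triangulates loosely, with a 16 mm miss, so I'll look closer.

```bash
python3 - <<'E'
from h import *
def z(f,x0,y0,w,h,k=4):
    o=cv2.resize(cv2.imread(f)[y0:y0+h,x0:x0+w],None,fx=k,fy=k,interpolation=cv2.INTER_CUBIC)
    for x in range(0,w,10): cv2.putText(o,str(x+x0),(x*k,10),0,.33,(0,255,255),1)
    for y in range(10,h,10): cv2.putText(o,str(y+y0),(0,y*k+4),0,.33,(0,255,255),1)
    return o
cv2.imwrite('pics/e.png',np.hstack([z('pics/scene0.png',325,115,95,90),z('pics/side0.png',300,135,95,90)]))
E
```

```text
(no output)
```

View pics/e.png

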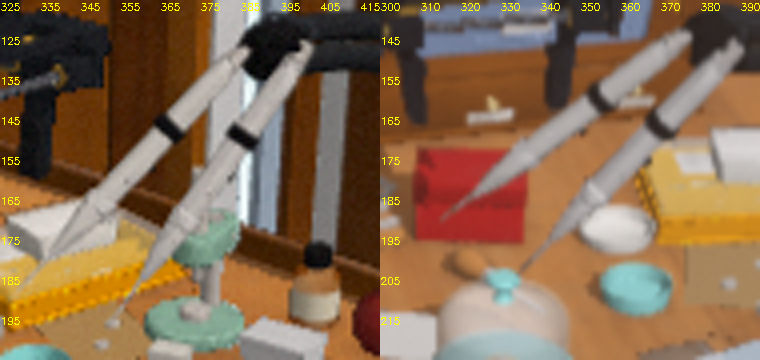

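Pen tips: scene about (332,184) and (354.5,194), side about (316,189) and (335.5,202).

```bash
cat >> h.py <<'E'
def tri(s,d,a,b):
    o1,o2=np.array(s['origin']),np.array(d['origin']); r1=ray(s,[a])[0]; r2=ray(d,[b])[0]
    t=np.linalg.lstsq(np.c_[r1,-r2],o2-o1,rcond=None)[0]; p,q=o1+t[0]*r1,o2+t[1]*r2
    return ((p+q)/2).round(3),round(np.linalg.norm(p-q),4)
def tgt(tip_case,rx=np.pi-0,st=None): pass
E
cat > goal.py <<'E'
# usage: goal.py cx cy z [yawoff]: tip target in case frame (m) -> world tip, shift in CURRENT tool axes (mm) and turn
import sys
from h import *
from plant import readout,r
p=np.load('p.npy'); st=readout.get_state()
cx,cy,z=map(float,sys.argv[1:4]); a=p[2]
T=R.from_euler('z',-a).apply([cx,cy,0])+[p[0],p[1],z]
Q=R.from_quat(st['eef_rot']); tip=np.array(st['tool_pos'])+Q.apply([0,0,r.tip_reach])
want=R.from_matrix(np.c_[[-np.cos(a),np.sin(a),0],[np.sin(a),np.cos(a),0],[0,0,-1]])
tcp=T+[0,0,r.tip_reach]
print('det',np.linalg.det(want.as_matrix()),'target tcp',tcp.round(4),'now',np.array(st['tool_pos']).round(4))
print('shift if turned first',(want.inv().apply(tcp-st['tool_pos'])*1e3).round(1),'current axes',(Q.inv().apply(tcp-st['tool_pos'])*1e3).round(1))
print('turn',(Q.inv()*want).as_rotvec().round(4)); print('F',np.round(st['contact_force'],2),'clock',st['clock'])
E
python3 - <<'E'
from h import *
s=pickle.load(open('pics/scene0.pkl','rb')); d=pickle.load(open('pics/side0.pkl','rb'))
print(tri(s,d,(332,184),(316,189)),tri(s,d,(354.5,194),(335.5,202)))
E
python3 goal.py -0.07 -0.02 0.17
```

```text
(array([ 0.574, -0.098,  0.215]), np.float64(0.0038)) (array([ 0.618, -0.137,  0.189]), np.float64(0.0029))
det 1.0 target tcp [ 0.4458 -0.2565  0.192 ] now [ 0.6246 -0.      0.2601]
shift if turned first [-138.3 -280.4   68.1] current axes [-256.5 -178.7   68.4]
turn [-1.300e-03 -3.000e-04 -5.037e-01]
F [-0.96  0.07 -0.03] clock 0.15
```

Emit:
carry_out(
  motion=[
    [[0,-40,0,0,0,0,0],[0,-42,0,0,0,0,0],[0,-42,0,0,0,0,0],[0,-42,0,0,0,0,0],[0,-40,0,0,0,-0.126,0],[0,0,0,0,0,-0.126,0],[0,0,0,0,0,-0.126,0],[0,0,0,0,0,-0.126,0]],
  ],
  squeeze=10,
)

```text
clock: 0.95
tool_pos: [0.4187, 0.0, 0.2609]
eef_rot: [0.506, 0.862, -0.0, 0.0]
contact_force: [0.6, -0.7, 0.3]
opening: 0.293
```

```bash
python3 goal.py -0.07 -0.02 0.17
```

```text
det 1.0 target tcp [ 0.4458 -0.2565  0.192 ] now [0.4187 0.     0.2609]
shift if turned first [-237.7 -100.1   68.9] current axes [-237.1 -101.4   68.9]
turn [0.0001 0.0003 0.0057]
F [ 0.61 -0.66  0.26] clock 0.95
```

Emit:
carry_out(
  motion=[
    [[-34,-17,0,0,0,0,0],[-34,-17,0,0,0,0,0],[-34,-17,0,0,0,0,0],[-34,-16,0,0,0,0,0],[-34,-13,14,0,0,0,0],[-34,-10,20,0,0,0,0],[-33,-10,20,0,0,0,0],[0,0,15,0,0,0,0]],
  ],
)

```text
clock: 1.75
tool_pos: [0.4457, -0.2614, 0.1902]
eef_rot: [0.512, 0.859, -0.001, 0.001]
contact_force: [-0.0, 0.1, -0.3]
opening: 0.003
```

```bash
python3 goal.py -0.07 -0.02 0.17; python3 - <<'E'
from h import *
snap('side','side1');snap('scene','scene1'); 
a=cv2.imread('pics/scene1.png')[150:350,270:450];b=cv2.imread('pics/side1.png')[150:350,200:400]
cv2.imwrite('pics/f.png',cv2.resize(np.hstack([a,b]),None,fx=2.1,fy=2.1,interpolation=cv2.INTER_CUBIC))
p=np.load('p.npy'); l=0.098;t=.017
for f in [p[3],.8,.6,.4,.2,0]: print(round(f,2),[round(1e3*x) for x in (-.057+l*np.cos(f)-t*np.sin(f),.021+l*np.sin(f)+t*np.cos(f))])
E
```

```text
det 1.0 target tcp [ 0.4458 -0.2565  0.192 ] now [ 0.4457 -0.2614  0.1902]
shift if turned first [ 4.2  2.5 -1.8] current axes [ 4.3  2.5 -1.8]
turn [-0.0011  0.0027 -0.0075]
F [-0.02  0.06 -0.32] clock 1.75
0.96 [-14, 111]
0.8 [-1, 103]
0.6 [14, 90]
0.4 [27, 75]
0.2 [36, 57]
0 [41, 38]
```

View pics/f.png

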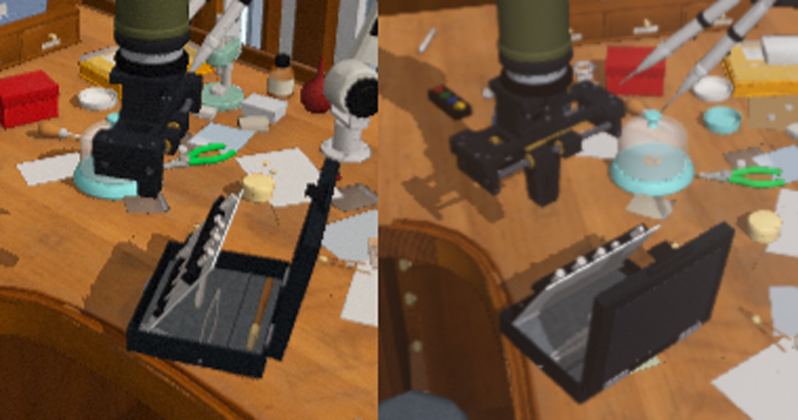

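Closed jaws hang in front of and above the rack, as planned, and the dome and pens are clear. Now I'll push the bar along its arc.

Emit:
carry_out(
  motion=[
    [[-16,0,28,0,0,0,0],[-12,0,15,0,0,0,0],[-15,0,14,0,0,0,0],[-6,0,4,0,0,0,0],[-7,0,4,0,0,0,0],[-7,0,6,0,0,0,0],[-8,0,7,0,0,0,0],[0,0,0,0,0,0,0]],
  ],
)

```text
clock: 2.65
tool_pos: [0.4807, -0.319, 0.1133]
eef_rot: [0.509, 0.861, -0.0, 0.0]
contact_force: [0.1, 0.4, 0.9]
opening: 0.003
```

```bash
python3 goal.py 0.005 -0.02 0.09
```

```text
det 1.0 target tcp [ 0.482  -0.3222  0.112 ] now [ 0.4807 -0.319   0.1133]
shift if turned first [-3.5 -0.4  1.3] current axes [-3.5 -0.4  1.3]
turn [ 0.0003  0.0008 -0.0006]
F [0.07 0.42 0.87] clock 2.65
```

Emit:
carry_out(
  motion=[
    [[-8,0,8,0,0,0,0],[-8,0,8,0,0,0,0],[-6,0,9,0,0,0,0],[-4,0,9,0,0,0,0],[-3,0,9,0,0,0,0],[-3,0,9,0,0,0,0],[0,0,4,0,0,0,0],[0,0,0,0,0,0,0]],
  ],
)

```text
clock: 3.45
tool_pos: [0.4958, -0.3462, 0.0601]
eef_rot: [0.508, 0.861, -0.001, 0.0]
contact_force: [-5.7, 3.2, 22.9]
opening: 0.009
```

```bash
python3 goal.py 0.034 -0.02 0.038
```

```text
det 1.0 target tcp [ 0.496  -0.3476  0.06  ] now [ 0.4958 -0.3462  0.0601]
shift if turned first [-1.3 -0.5  0.1] current axes [-1.3 -0.5  0.1]
turn [-0.0007  0.0014  0.0003]
F [-5.65  3.21 22.91] clock 3.45
```

The rack stopped at a bar height of 38 mm under 23 N, exactly its flat height. I'll retreat and check before the lid.

Emit:
carry_out(
  motion=[
    [[5,0,-20,0,0,0,0],[8,0,-36,0,0,0,0],[8,0,-40,0,0,0,0],[0,0,-40,0,0,0,0],[0,0,-40,0,0,0,0],[0,0,-6,0,0,0,0],[0,0,0,0,0,0,0]],
  ],
)

```text
clock: 4.15
tool_pos: [0.4862, -0.3282, 0.2406]
eef_rot: [0.509, 0.861, -0.0, 0.001]
contact_force: [0.0, -0.8, -1.1]
opening: 0.008
```

```bash
python3 goal.py 0.155 -0.02 0.22; python3 - <<'E'
from h import *
snap('side','side2');snap('scene','scene2'); 
a=cv2.imread('pics/scene2.png')[210:340,315:445];b=cv2.imread('pics/side2.png')[225:355,245:375]
cv2.imwrite('pics/g.png',cv2.convertScaleAbs(cv2.resize(np.hstack([a,b]),None,fx=3,fy=3,interpolation=cv2.INTER_CUBIC),alpha=1.5,beta=10))
from fit import *
p=np.load('p.npy');p[3]=0
for f in ('scene2','side2'):
    s=pickle.load(open(f'pics/{f}.pkl','rb'));o=(315,210) if 'sc' in f else (115,225)
    if 'sid' in f:o=(245-130,225)
    print(f,((proj(s,[rackpt(p,[.128,-.082,0]),rackpt(p,[.128,.082,0]),lidpt(p,[-.15,-.09,.019]),lidpt(p,[-.15,.09,.019]),world(p,np.array([-.075,-.09,0]))])-o)*3).round().tolist())
E
```

```text
det 1.0 target tcp [ 0.5544 -0.4536  0.242 ] now [ 0.4862 -0.3282  0.2406]
shift if turned first [-142.8   -0.7   -1.4] current axes [-142.8   -0.7   -1. ]
turn [0.0013 0.0026 0.    ]
F [ 0.02 -0.78 -1.1 ] clock 4.15
scene2 [[238.0, 330.0], [272.0, 206.0], [330.0, 172.0], [356.0, 48.0], [46.0, 321.0]]
side2 [[546.0, 329.0], [700.0, 229.0], [583.0, 218.0], [768.0, 105.0], [427.0, 251.0]]
```

View pics/g.png

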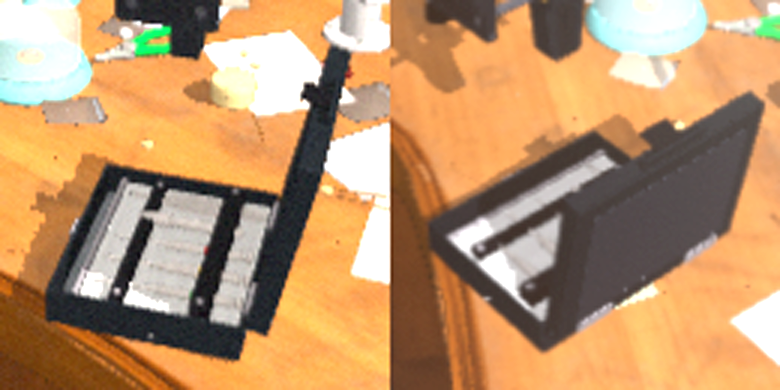

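The rack lies flat in the tray and the case hasn't moved. Next I cross over the lid and go down behind it.

Emit:
carry_out(
  motion=[
    [[-36,0,0,0,0,0,0],[-36,0,0,0,0,0,0],[-36,0,0,0,0,0,0],[-36,0,0,0,0,0,0],[0,0,10,0,0,0,0],[0,0,30,0,0,0,0],[0,0,32,0,0,0,0],[0,0,0,0,0,0,0]],
  ],
)

```text
clock: 5.05
tool_pos: [0.551, -0.4505, 0.1605]
eef_rot: [0.508, 0.861, 0.0, -0.007]
contact_force: [-0.9, -0.2, -0.9]
opening: 0.007
```

```bash
python3 goal.py 0.155 -0.02 0.145; python3 - <<'E'
import numpy as np
from h import *
p=np.load('p.npy')
for f in [p[4],1.6,1.4,1.2,1.0,.8,.6,.4,.2,.05,0]:
  print(round(f,2),[[round(1e3*x) for x in (.075-l*np.cos(f)+.019*np.sin(f),.034+l*np.sin(f)+.019*np.cos(f))] for l in (.12,.135,.145,.15)])
E
```

```text
det 1.0 target tcp [ 0.5544 -0.4536  0.167 ] now [ 0.551  -0.4505  0.1605]
shift if turned first [-4.3  1.5 -6.5] current axes [-4.2  1.5 -6.6]
turn [-0.0063 -0.0124  0.0019]
F [-0.86 -0.16 -0.93] clock 5.05
1.78 [[119, 147], [122, 162], [124, 172], [125, 177]]
1.6 [[97, 153], [98, 168], [98, 178], [98, 183]]
1.4 [[73, 155], [71, 170], [69, 180], [68, 185]]
1.2 [[49, 153], [44, 167], [40, 176], [38, 181]]
1.0 [[26, 145], [18, 158], [13, 166], [10, 170]]
0.8 [[5, 133], [-5, 144], [-12, 151], [-16, 155]]
0.6 [[-13, 117], [-26, 126], [-34, 132], [-38, 134]]
0.4 [[-28, 98], [-42, 104], [-51, 108], [-56, 110]]
0.2 [[-39, 76], [-54, 79], [-63, 81], [-68, 82]]
0.05 [[-44, 59], [-59, 60], [-69, 60], [-74, 60]]
0 [[-45, 53], [-60, 53], [-70, 53], [-75, 53]]
```

Emit:
carry_out(
  motion=[
    [[17,0,-2,0,0,0,0],[9,0,-3,0,0,0,0],[9,0,-3,0,0,0,0],[9,0,-4,0,0,0,0],[9,0,-5,0,0,0,0],[9,0,-5,0,0,0,0],[9,0,-5,0,0,0,0]],
  ],
)

```text
clock: 5.75
tool_pos: [0.5206, -0.3912, 0.1955]
eef_rot: [0.509, 0.861, -0.0, 0.001]
contact_force: [0.6, -1.8, -1.5]
opening: 0.01
```

```bash
python3 goal.py 0.081 -0.02 0.165
```

```text
det 1.0 target tcp [ 0.5187 -0.3888  0.187 ] now [ 0.5206 -0.3912  0.1955]
shift if turned first [ 3.1 -0.5  8.5] current axes [ 3.1 -0.5  8.5]
turn [0.0004 0.001  0.0001]
F [ 0.57 -1.76 -1.54] clock 5.75
```

Emit:
carry_out(
  motion=[
    [[10,0,6,0,0,0,0],[10,0,3,0,0,0,0],[9,0,3,0,0,0,0],[9,0,2,0,0,0,0],[9,0,3,0,0,0,0],[8,0,3,0,0,0,0]],
  ],
)

```text
clock: 6.35
tool_pos: [0.4942, -0.3424, 0.1747]
eef_rot: [0.508, 0.861, 0.0, 0.0]
contact_force: [1.9, -0.5, 0.3]
opening: 0.003
```

```bash
python3 goal.py 0.029 -0.02 0.154
```

```text
det 1.0 target tcp [ 0.4936 -0.3432  0.176 ] now [ 0.4942 -0.3424  0.1747]
shift if turned first [-0.4 -0.9 -1.3] current axes [-0.4 -0.9 -1.3]
turn [0.0008 0.0001 0.0007]
F [ 1.9  -0.48  0.32] clock 6.35
```

Emit:
carry_out(
  motion=[
    [[11,0,6,0,0,0,0],[11,0,7,0,0,0,0],[10,0,8,0,0,0,0],[10,0,9,0,0,0,0],[8,0,10,0,0,0,0],[7,0,11,0,0,0,0],[0,0,0,0,0,0,0]],
  ],
)

```text
clock: 7.05
tool_pos: [0.4648, -0.2914, 0.1223]
eef_rot: [0.508, 0.861, -0.0, -0.003]
contact_force: [-1.0, -0.7, 0.1]
opening: 0.006
```

```bash
python3 goal.py -0.028 -0.02 0.102
```

```text
det 1.0 target tcp [ 0.4661 -0.2933  0.124 ] now [ 0.4648 -0.2914  0.1223]
shift if turned first [-2.3  0.3 -1.7] current axes [-2.3  0.3 -1.7]
turn [-0.0027 -0.0045  0.0019]
F [-0.97 -0.66  0.08] clock 7.05
```

Emit:
carry_out(
  motion=[
    [[8,0,9,0,0,0,0],[7,0,10,0,0,0,0],[7,0,9,0,0,0,0],[5,0,7,0,0,0,0],[3,0,3,0,0,0,0],[0,0,0,0,0,0,0]],
  ],
)

```text
clock: 7.65
tool_pos: [0.4517, -0.2667, 0.0855]
eef_rot: [0.508, 0.861, -0.0, -0.001]
contact_force: [0.3, 0.3, -0.3]
opening: 0.003
```

```bash
python3 goal.py -0.061 -0.02 0.053;python3 - <<'E'
from h import *
snap('side','side3');snap('scene','scene3'); 
a=cv2.imread('pics/scene3.png')[190:340,305:445];b=cv2.imread('pics/side3.png')[205:355,235:375]
cv2.imwrite('pics/i.png',cv2.convertScaleAbs(cv2.resize(np.hstack([a,b]),None,fx=2.8,fy=2.8,interpolation=cv2.INTER_CUBIC),alpha=1.5,beta=10))
E
```

```text
det 1.0 target tcp [ 0.4502 -0.2644  0.075 ] now [ 0.4517 -0.2667  0.0855]
shift if turned first [ 2.8 -0.2 10.5] current axes [ 2.8 -0.2 10.5]
turn [-0.0009 -0.0011  0.0007]
F [ 0.27  0.33 -0.28] clock 7.65
```

View pics/i.png

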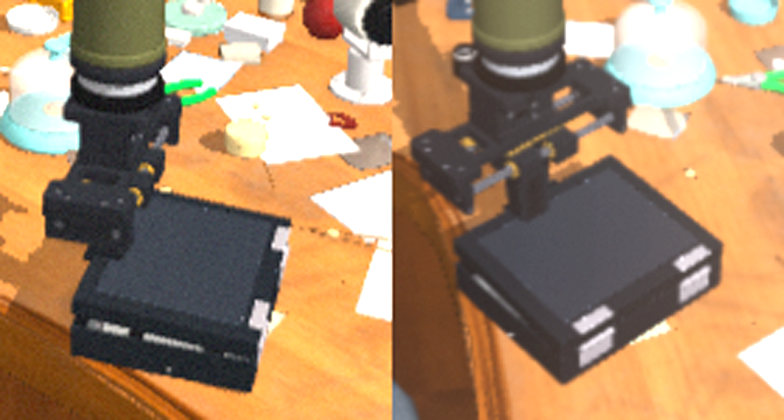

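The lid is nearly down, with a gap still at the front edge near (110,330) in the left crop. The fingertip is near that edge, so I'll press.

Emit:
carry_out(
  motion=[
    [[3,0,4,0,0,0,0],[0,0,3,0,0,0,0],[0,0,3,0,0,0,0],[0,0,2,0,0,0,0],[0,0,2,0,0,0,0],[0,0,0,0,0,0,0]],
  ],
)

```text
clock: 8.35
tool_pos: [0.4508, -0.2641, 0.0749]
eef_rot: [0.508, 0.861, -0.0, 0.001]
contact_force: [-5.1, 4.3, 37.7]
opening: 0.008
```

```bash
python3 goal.py -0.061 -0.02 0.053
```

```text
det 1.0 target tcp [ 0.4502 -0.2644  0.075 ] now [ 0.4508 -0.2641  0.0749]
shift if turned first [ 0.1 -0.7 -0.1] current axes [ 0.1 -0.7 -0.1]
turn [0.0002 0.0019 0.001 ]
F [-5.1   4.32 37.7 ] clock 8.35
```

The lid stopped at 53 mm under 38 N, which is its shut height. I'll lift off gently and check that it stays shut.

Emit:
carry_out(
  motion=[
    [[0,0,-4,0,0,0,0],[0,0,-20,0,0,0,0],[0,0,-35,0,0,0,0],[0,0,-35,0,0,0,0],[0,0,-30,0,0,0,0],[0,0,0,0,0,0,0]],
  ],
)

```text
clock: 8.95
tool_pos: [0.4526, -0.2655, 0.1988]
eef_rot: [0.509, 0.861, 0.0, 0.003]
contact_force: [0.5, -0.8, -0.4]
opening: 0.007
```

```bash
python3 - <<'E'
from h import *
from fit import *
p=np.load('p.npy');p[4]=0
out=[]
for n,(x,y) in (('scene',(305,190)),('side',(235,205))):
    s=snap(n,n+'4'); k=2.8
    o=cv2.convertScaleAbs(cv2.resize(cv2.imread(f'pics/{n}4.png')[y:y+150,x:x+140],None,fx=k,fy=k,interpolation=cv2.INTER_CUBIC),alpha=1.5,beta=10)
    P=[lidpt(p,np.array(q)/1e3) for q in ([-150,-90,19],[-150,90,19],[0,90,19],[0,-90,19])]+[world(p,np.array(q)/1e3) for q in ([-75,-90,0],[75,-90,0])]
    for u,v in (proj(s,P)-[x,y])*k: cv2.circle(o,(int(u),int(v)),3,(0,0,255),1)
    out.append(o)
cv2.imwrite('pics/j.png',np.hstack(out))
E
```

```text
(no output)
```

View pics/j.png

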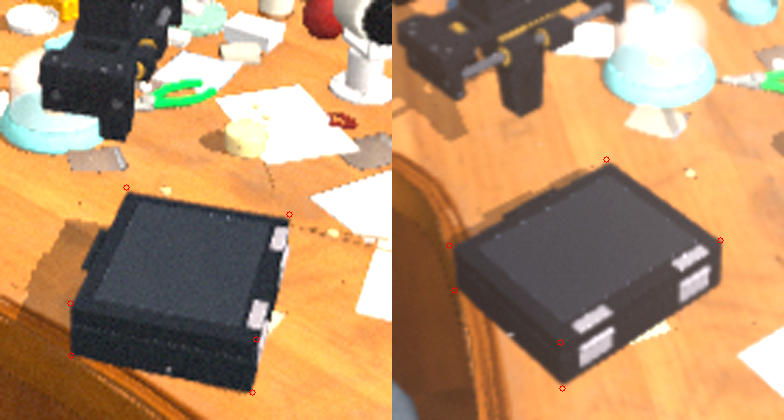

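The lid is shut with no gap, the predicted corners match to about 1–3 px, and the arm is clear. I'll hand in.

```bash
python3 -c "
from plant import ticket
print(ticket.finish_job())"
```

```text
the job is handed in; nothing more can be done
None
```

The screwdriver set is closed and the job is handed in, after about 9 s of the 48 s allowed. The hand-in gave no verdict.

- **Rack:** I pushed it down by its upper clip bar with the closed fingertips. It stopped with the bar 38 mm up, its flat height, under 23 N. A picture showed it flat before I touched the lid.
- **Lid:** I swung it over from behind and pressed near its front edge. It stopped at 53 mm, its shut height, under 38 N.

After I lifted off, the last pictures showed the lid closed with no gap. The case corners matched their first measured position to about 1–3 px, so the case barely moved. The bench items in view (dome, tin and pliers) were where they started, and the arm touched nothing.

No check failed. I did not observe the catch snap itself: I take it from the stop height and the lid staying shut. Force readings while swinging the lid were too near the noise to show contact, so I confirmed the lid's position with a picture before pressing.

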